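Probe an open plug well with the contactless bore gauge

TASK

Switch the blue gauge console from standby to measure: press its sprung selector knob down, turn it clockwise to its stop at the green mark while it is down, and let it spring back up. Then lift the orange-handled probe out of its stand and lower its rod straight down the centre of the cylinder head's open well (the one with the orange ring), never touching the head or its yellow caps with the probe, until the yellow depth band is level with the well's mouth (tip 45 mm deep). Finish holding the probe there in the gripper, still, upright and centred, and leave the socket, grease tub and wrench where they are.

Things in the scene. Friction and masses are not known exactly. Their poses are not given: they have to be found in the camera images.
- console: Blue box, the gauge console, fixed to the bench, 150 x 150 x 60 mm; origin at the centre of its underside, x and y along its edges, z up. A black selector knob stands on its top, its axis 30 mm from the centre towards the console's -x; a dark screen lies on the +x side. A white mark (standby) and a green mark (measure) flank the knob.
- selector_grip (a point): Point on the knob's axis in the middle of its grip bar, 41 mm over the console's flat top (101 mm above the bench) while the knob is up. The black bar is 46 mm long (this point's x axis), 14 mm wide (y) and 32 mm tall; this point is 7 mm below the bar's top and 23 mm above the 48 mm wide round flange under it. The white pointer line is at the bar's -x end. The axes turn and sink with the knob.
- selector (a joint): Turn of the knob in rad, growing clockwise seen from above: 0 to 0.25 at the start (standby, white mark), 1.35 at the stop (measure, green mark); measure is reached above 1.1. A gate blocks the turn between about 0.45 and 0.85 unless the knob is pressed at least 5 mm. The knob stays where it is turned to.
- selector_stem (a joint): How far the knob is pressed down, in m: 0 up, 0.008 fully down. A spring pushes it up with 3 N when up and 8 N when fully down.
- probe_grip (a point): Centre of the probe's orange handle, a square bar 24 x 24 mm (faces along this point's x and y), 60 mm tall, so the handle reaches 30 mm above and below this point. Under it a 34 mm wide, 5 mm thick dark disc, then a steel rod 10 mm in diameter and 100 mm long. Mass about 0.18 kg. At the start the probe hangs upright in the stand, its disc resting on the stand's top, this point 160 mm above the bench.
- probe_tip (a point): Centre of the lower end of the probe's rod, 135 mm straight below probe_grip; z is the rod's axis, pointing up to the handle. A yellow band on the rod is 45 mm above this tip. At the start it is 25 mm above the bench, inside the stand.
- stand: Grey upright block 50 x 50 mm, 125 mm tall, on an 80 x 80 mm foot, fixed to the bench; origin at the centre of its underside. A vertical hole of 14 mm in its top holds the probe's rod (100 mm of it); lift straight up 100 mm to clear.
- head: Aluminium cylinder head, fixed to the bench, 240 (x) x 110 (y) x 100 mm tall, lying level; origin at the centre of its underside. Three vertical wells 28 mm in diameter and 85 mm deep in its top, on its long axis at x = -76, 0 and 76 mm; two are closed by caps, one is open.
- well_mouth (a point): Centre of the open well's mouth, level with the head's top, 100 mm above the bench; z up along the well. A thin orange ring, 41 mm over all and 2 mm high, surrounds this well.
- cap_a: Yellow plug with a 38 mm flange closing one of the wells, fixed, standing 8 mm above the head's top; origin on the head's top at the well's centre.
- cap_b: The other yellow plug, the same.
- socket: Loose steel socket standing upright, 28 mm in diameter, 40 mm tall; origin at the centre of its underside. Leave alone.
- grease_tub: Loose white tub with a black lid, 56 mm in diameter, 50 mm tall; origin at the centre of its underside. Leave alone.
- wrench: Loose steel wrench lying flat, 170 mm long along its x axis; leave alone.
Mind the look-alikes: they are no part of the job. What is shaped like the part that bears probe_grip but purple or turquoise is not meant. Several things have the shape of the console; the one meant has the colours described above.

How it is judged (in metres and radians):
On the way, in this order (a step that is already met when the one before it is completed fails the run):
1. the selector is pressed down in standby (value of joint selector_stem above 0.0045 m and value of joint selector below 0.5 rad), for 0.05 s.
2. the selector is turned to measure and has sprung back up (value of joint selector above 1.1 rad and value of joint selector_stem below 0.003 m), for 0.2 s.
3. the probe is lifted clear of its stand (height (world z) of probe_tip above 0.126 m), for 0.1 s.
4. the probe's tip is inside the open well (horizontal distance between probe_tip and well_mouth below 0.009 m and z of probe_tip in the frame of well_mouth below -0.01 m), for 0.1 s.
At the end, for the whole second after the job is handed in: The selector stands at measure (turned beyond 1.1 rad) and is up (within 3 mm); the gripper holds the probe still and upright (within 0.1 rad) in the open well, its tip 35 to 55 mm below the mouth and within 5 mm of the well's axis, not touching the head (all of step 2 and horizontal distance between probe_tip and well_mouth below 0.005 m and angle between probe_tip's own z axis and vertical below 0.1 rad and z of probe_tip in the frame of well_mouth between -0.055 and -0.035 m and linear speed of probe below 0.02 m/s and contact force between the fingers and probe above 2 N and contact force between probe and head below 0.3 N); the arm keeps its last pose, push and grip.
It fails at once if the selector is forced past its gate without being pressed down (value of joint selector between 0.6 and 0.75 rad and value of joint selector_stem below 0.0025 m).
It fails at once if the probe touches the cylinder head or a cap (contact force between probe and head above 0.3 N or contact force between probe and cap_a above 0.3 N or contact force between probe and cap_b above 0.3 N).
It fails at once if a bystander is moved more than 15 mm (distance of any of socket, grease_tub, wrench from where it was at the start of the episode above 0.015 m).
It also fails if it takes over 64 s, if anything falls off the work surface, if the arm or the gripper's body presses on something with over 40 N, if the wrist force passes 120 N, or if a joint passes its speed limit or range.

ROBOT

A 7-joint arm with a two-finger parallel gripper is mounted at the origin on the work surface. World frame = base frame: x ahead of the robot, y to its left, z up, the work surface at z = 0. Lengths are in mm, angles in rad, forces in N, time in s.
With the tool pointing down it reaches from about 400 to 875 mm from the base axis. Payload 4.4 kg.
Tool frame: the origin (TCP) lies at the very end of the fingers, on their centre line; the grasp point (between the pads) lies 19 mm behind it; z points along the fingers, y is the line along which they close (so a half turn about z gives the same grasp; the last joint's range is limited). The gripper opens to 85 mm and grips with 20 to 120 N. Pads are 22 mm wide; open, the fingers measure 114 mm over their backs; the gripper's body (76 mm by 85 mm) begins 54 mm behind the grasp point. The pads swing forward as they close: fully open they stand 13 mm farther back than shut.
Start: joints at [1.14, 0.628, 0.038, 1.517, -0.027, 0.996, -0.02], TCP at [231.925, -607.231, 197.313] pointing down, gripper open.
Joint ranges: [-3.06, 3.06], [-0.37, 2.12], [-1.25, 1.32], [0.18, 2.47], [-1.1, 4.24], [0.23, 1.98], [-2.94, 2.94]. Speed limits (rad/s): [2.57, 2.57, 3.14, 3.14, 3.14, 3.14, 3.14].

INTERFACE

Orientations are given as [roll, pitch, yaw] about the fixed x, y, z axes, in that order (R = Rz(yaw) Ry(pitch) Rx(roll)).
In Python, from cell import monitor, viewer, workorder gives the robot as it stands.
- The arm moves only by the tool arm_command, never from a script. Its argument "series" is one flat list of numbers, 5 for each row, row after row: the opening in per cent of the stroke, from 0 (shut) to 100 (fully open), then the shift along the tool's x, y, z in cm, then the turn about the tool's z in degrees. In form: [claw, x, y, z, roll, claw, x, y, z, roll, ...]. A call has exactly 5 rows; each row is the pose to reach, as a shift and turn from the pose commanded when the call began, along the tool's axes at that moment; what a row does not reach only later rows make up. A row lasts 1/12 s, in which the tool goes at most 41.7 mm and 7.16 degrees, less where a joint would pass 70% of its speed; a pose out of reach is approached as far as the arm can. A call with a gripper value outside its range is refused whole. The fingers move at their own pace and stop on an object; the grip force is fixed at half the most. Time passes only in rows, so rows that repeat a pose let the fingers close, or fill a call up. It gives the time, the measured TCP pose, the force, the opening and the grip force at its end, in the units of the state.
- monitor.read_state(): the state, without advancing time (a new reading comes with each control period).
- viewer.get_image(name): name is "side" or "top" or "wrist"; returns (picture, depth): 384x512x3 uint8, red, green, blue; 384x512 float32, mm along the optical axis (not along the pixel's ray), 0 where there is no reading.
- viewer.camera_model(name): a dict with "mtx" (3x3 intrinsics, pixels), "R" (3x3) and "t" (3): a world point X has camera coordinates R X + t. Camera axes: x right, y down, z forward; pixel columns grow to the right and rows downward; lengths in mm; the calibration is good to about 2 mm. A picture is of the moment at which its call begins: read the wrist's pose just before it. camera_model takes no time and is no camera call; for the wrist camera it gives the pose at the moment of the call.
- workorder.finish_job(): hands the job in; it is judged then, once.
The state is a dict: "clock": time; "qpos": joint angles; "qd": joint speeds; "tau": joint torques, N m; "eef_pos": TCP position; "tool_rot": TCP orientation; "force": force on the tool from outside, world axes, zero at the start; "torque": the same for the moment, N m; "width": finger opening in mm; "gripper_force": force on a finger pad.
Only numpy, scipy, OpenCV 4.12 (cv2) and the standard library are available. Lean on these libraries where they do the work, as an engineer would, in place of code of your own. Each camera call takes 0.05 s, during which the arm holds its last target. There are 200 camera calls.

## Working session

There is one attempt and no reset: what is moved stays moved. The work goes in short steps, Python scripts to look and compute and a tool call to move; the robot and the scene stay as the last step left them, time stands still between calls to the robot, and variables do not carry over. Pictures are saved under pics/ and viewed, at most 10 in all, crops included, and the job is handed in when it is done.

Besides the shell and the picture viewer there is one more tool, called after "Emit:" as name(argument=value, ...), one argument or row to a line, values as JSON. arm_command: Moves the arm, as the interface text tells. Its arguments: {"type":"object","properties":{"series":{"type":"array","items":{"type":"number"}}},"required":["series"]}

```bash
mkdir -p pics; cat > h.py <<'E'
import numpy as np, cv2
from cell import monitor, viewer, workorder
from scipy.spatial.transform import Rotation as Ro
def ray(cam,u,v,z):
    "world point on plane height z seen at pixel"
    m=viewer.camera_model(cam) if isinstance(cam,str) else cam
    R=np.array(m["R"]);t=np.array(m["t"]).ravel()
    c=-R.T@t; d=R.T@np.linalg.inv(m["mtx"])@[u,v,1]
    return c+d*(z-c[2])/d[2]
def proj(cam,X):
    m=viewer.camera_model(cam) if isinstance(cam,str) else cam
    p=np.array(m["mtx"])@(np.array(m["R"])@np.array(X,float)+np.array(m["t"]).ravel()); return p[:2]/p[2]
def totool(d):
    s=monitor.read_state(); return Ro.from_euler('xyz',s["tool_rot"]).inv().apply(d)/10
E
python3 - <<'E'
from h import *
s=monitor.read_state();print({k:np.round(v,3) for k,v in s.items()})
for n in ("side","top"):
    p,d=viewer.get_image(n);np.save(f"pics/{n}0.npy",d);cv2.imwrite(f"pics/{n}0.png",p[:,:,::-1])
    cv2.imwrite(f"pics/{n}0v.png",cv2.resize(p[:,:,::-1],(800,600)))
    m=viewer.camera_model(n);print(n,np.round(m["mtx"],1).tolist(),np.round(-np.array(m["R"]).T@np.array(m["t"]).ravel()),np.round(m["R"],2).tolist())
print(Ro.from_euler('xyz',s["tool_rot"]).as_matrix().round(2))
E
```

```text
{'clock': np.float64(0.0), 'qpos': array([ 1.14 ,  0.629,  0.038,  1.518, -0.027,  0.996, -0.02 ]), 'qd': array([-0.   ,  0.002,  0.   , -0.   , -0.   ,  0.   , -0.001]), 'tau': array([ 1.0000e-03, -5.6339e+01,  1.2270e+00, -1.9344e+01,  1.1000e-02,
        1.0000e-02, -0.0000e+00]), 'eef_pos': array([ 231.667, -606.579,  196.412]), 'tool_rot': array([-3.14 ,  0.   ,  0.365]), 'force': array([ 0.775, -0.252, -0.743]), 'torque': array([ 0.001,  0.061, -0.013]), 'gripper_force': np.float64(0.0), 'width': np.float64(85.319)}
side [[417.8, 0.0, 253.1], [0.0, 417.8, 197.3], [0.0, 0.0, 1.0]] [530. 699. 773.] [[-1.0, -0.09, -0.01], [-0.05, 0.63, -0.78], [0.08, -0.77, -0.63]]
top [[373.5, 0.0, 249.8], [0.0, 373.5, 191.9], [0.0, 0.0, 1.0]] [ 352. -117. 1243.] [[0.05, -1.0, 0.0], [-0.98, -0.05, -0.2], [0.2, 0.01, -0.98]]
[[ 0.93  0.36 -0.  ]
 [ 0.36 -0.93  0.  ]
 [-0.   -0.   -1.  ]]
```

View pics/top0v.png

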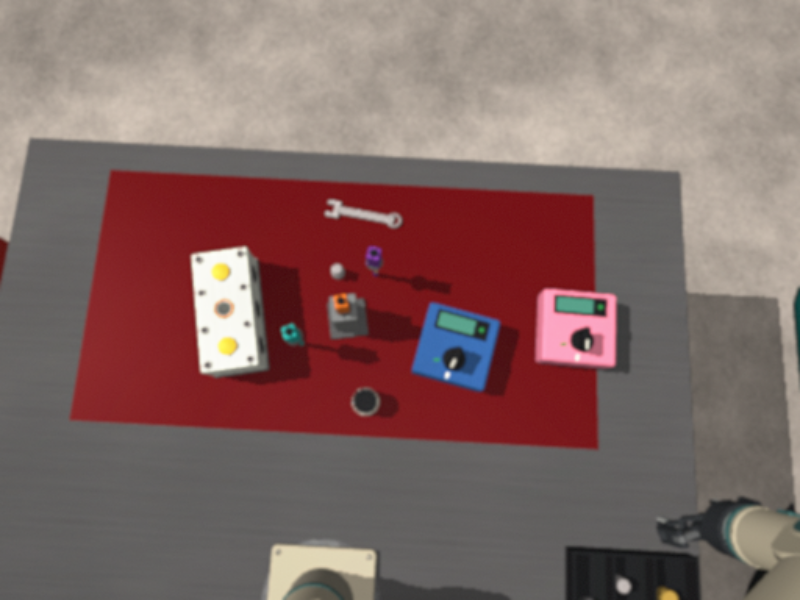

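View pics/side0v.png

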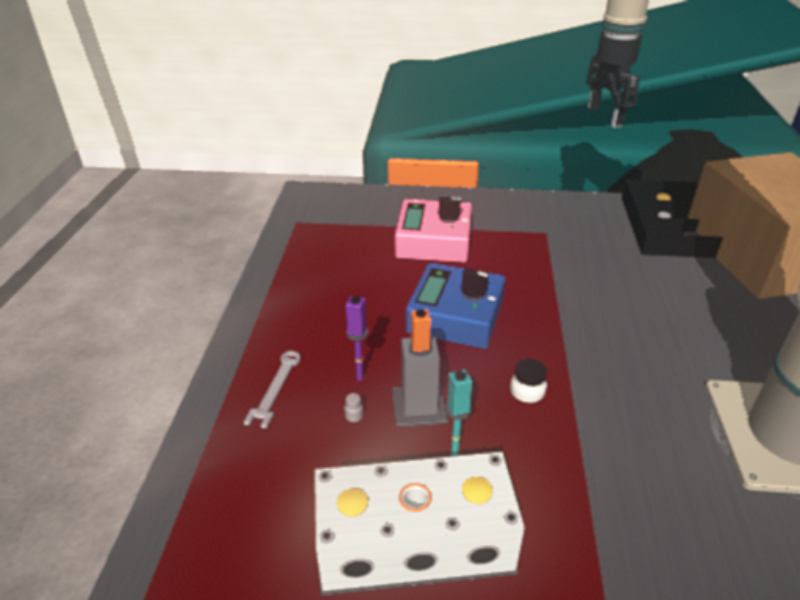

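The top view (800 px) shows these candidates:
- **Probes:** orange in the stand (341,302), purple look-alike (374,257), turquoise look-alike (291,333).
- **Consoles:** blue (456,347), pink look-alike (577,327).

I choose the orange probe and the blue console. The open well with its ring is at (224,308), between caps at (221,271) and (228,346). The tub is at (365,401), the socket at (337,270) and the wrench at (363,214).

```bash
cat > m1.py <<'E'
from h import *
def blobs(n,lo,hi,zs,amin=15,name=""):
    p=cv2.imread(f"pics/{n}0.png");h=cv2.cvtColor(p,cv2.COLOR_BGR2HSV);d=np.load(f"pics/{n}0.npy")
    mk=cv2.inRange(h,np.array(lo),np.array(hi))
    k,l,st,c=cv2.connectedComponentsWithStats(mk)
    for i in range(1,k):
        if st[i,4]>=amin and (n=="side" or c[i,1]<270):
            m=viewer.camera_model(n);R=np.array(m["R"]);t=np.array(m["t"]).ravel()
            vs,us=np.where(l==i);dd=d[vs,us]
            P=(R.T@((np.linalg.inv(m["mtx"])@np.c_[us,vs,np.ones(len(us))].T)*dd-t[:,None])).T
            print(name,n,c[i].round(1),st[i].tolist(),"ray",ray(m,*c[i],zs).round(1)[:2],"depth med",np.median(P,0).round(1),"ztop",np.percentile(P[:,2],95).round(1), "xy of top pts",P[P[:,2]>np.percentile(P[:,2],95)-4].mean(0).round(1))
for n in ("top","side"):
    blobs(n,(5,150,120),(16,255,255),190 ,name="orange",amin=8)
    blobs(n,(22,120,120),(35,255,255),108,name="yellow")
    blobs(n,(100,120,60),(120,255,255),60,100,name="blue")
    blobs(n,(125,80,50),(155,255,255),190,name="purple")
    blobs(n,(80,100,60),(98,255,255),190,name="turq")
    blobs(n,(35,90,60),(78,255,255),62,3,name="green")
# blue outline corners in top
p=cv2.imread("pics/top0.png");h=cv2.cvtColor(p,cv2.COLOR_BGR2HSV);mk=cv2.inRange(h,(100,120,110),(120,255,255))
c=max(cv2.findContours(mk,0,1)[0],key=cv2.contourArea);b=cv2.minAreaRect(c);bp=cv2.boxPoints(b)
Q=np.array([ray("top",*q,60)[:2] for q in bp]);print(Q.round(1),np.linalg.norm(np.diff(Q,axis=0),axis=1).round(1),Q.mean(0))
cv2.imwrite("pics/crop.png",cv2.resize(np.hstack([p[185:255,190:330]]),(800,400),interpolation=2))
E
python3 m1.py
```

```text
orange top [218.  192.6] [213, 187, 10, 12, 83] ray [564.3 -17.3] depth med [563.4 -16.6 189.1] ztop 195.6 xy of top pts [567.2 -14.5 193.4]
yellow top [140.8 173.5] [136, 169, 10, 10, 82] ray [628.6 236.5] depth med [628.3 236.5 107.4] ztop 110.7 xy of top pts [622.4 231.2 133.4]
yellow top [145.2 221. ] [140, 216, 11, 11, 94] ray [480.5 206. ] depth med [480.4 205.9 107.2] ztop 111.1 xy of top pts [479.  200.8 130.2]
blue top [291.2 223.9] [264, 194, 56, 56, 1602] ray [ 501.9 -244.5] depth med [ 501.8 -245.    60.5] ztop 65.2 xy of top pts [ 505.5 -246.1   73.5]
purple top [239. 164.] [235, 158, 9, 13, 100] ray [652.9 -72.3] depth med [661.1 -71.  162.9] ztop 170.8 xy of top pts [668.1 -70.4 169.5]
turq top [510.4 198.8] [509, 186, 3, 27, 53] ray [ 592.4 -858.1] depth med [  738.1 -1303.6  -440.1] ztop -431.9 xy of top pts [  748.  -1300.7  -433.3]
turq top [367.8 195. ] [356, 190, 25, 10, 189] ray [ 581.1 -448.2] depth med [ 608.4 -488.5   63.8] ztop 68.7 xy of top pts [ 600.4 -474.5  101.2]
turq top [292.2 206.3] [279, 199, 26, 16, 234] ray [ 536.1 -231.7] depth med [ 558.4 -245.
[... 2375 characters left out ...]
.9  81.8]
turq side [291.  285.7] [290, 283, 4, 7, 21] ray [511.4 220.7] depth med [506.4  87.2  27.1] ztop 36.2 xy of top pts [505.7  87.3  35.8]
green side [265.6 131.2] [264, 131, 4, 2, 5] ray [ 608.2 -535.9] depth med [ 606.8 -534.3   63.7] ztop 64.7 xy of top pts [ 608.5 -534.7   63.4]
green side [280.7 174.4] [279, 174, 4, 2, 7] ray [ 546.9 -290.9] depth med [ 546.1 -289.1   62.9] ztop 64.7 xy of top pts [ 546.9 -289.7   62.8]
green side [303.3 195.3] [303, 195, 2, 2, 3] ray [ 481.4 -198.7] depth med [ 482.2 -200.8   61.5] ztop 62.2 xy of top pts [ 481.3 -199.5   61.4]
[[ 453.9 -155.9]
 [ 598.7 -188.9]
 [ 565.1 -337.4]
 [ 422.1 -301. ]] [148.5 152.2 147.6] [ 509.96703991 -245.78988372]
```

View pics/crop.png

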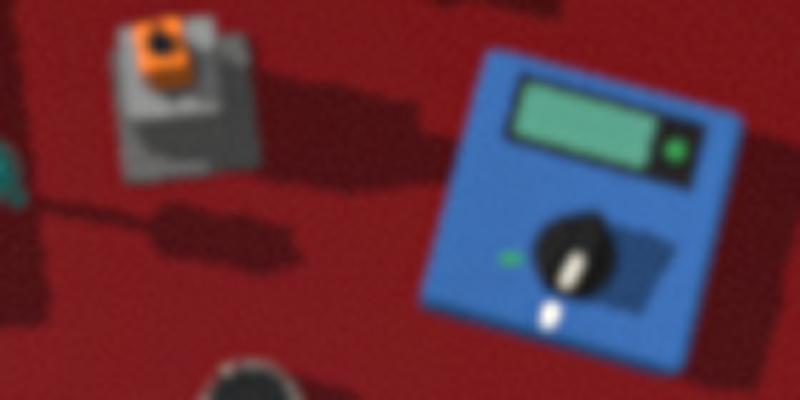

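The crop confirms the blue console. The pointer faces the white mark, the green mark is on the world +y side, and the probe sits in the grey stand. I'll move above the knob.

Emit:
arm_command(
  series=[100,3.2,-2.3,-1,0,100,6.6,-4.6,-2,0,100,9.9,-7,-3,0,100,13.2,-9.3,-4,0,100,16.6,-11.7,-5,0],
)

```text
clock: 0.52
eef_pos: [344.8, -438.3, 247.0]
tool_rot: [-3.141, 0.0, 0.364]
force: [1.4, -1.2, -0.0]
width: 85.2
gripper_force: 0.0
```

Emit:
arm_command(
  series=[100,3.3,-2.3,-0.5,0,100,6.6,-4.6,-1,0,100,9.9,-7,-1.5,0,100,13.2,-9.3,-2,0,100,16.6,-11.7,-2,0],
)

```text
clock: 0.93
eef_pos: [458.6, -270.3, 267.7]
tool_rot: [3.14, -0.001, 0.364]
force: [0.1, -0.6, 0.1]
width: 85.4
gripper_force: 0.0
```

Emit:
arm_command(
  series=[100,2.3,-1.6,0,0,100,3.3,-2.3,0,0,100,3.3,-2.3,0,0,100,3.3,-2.3,0,0,100,3.3,-2.3,0,0],
)

```text
clock: 1.35
eef_pos: [478.8, -240.5, 266.6]
tool_rot: [3.141, 0.002, 0.362]
force: [0.1, 0.1, -0.2]
width: 85.3
gripper_force: 0.0
```

```bash
python3 - <<'E'
from h import *
s=monitor.read_state();print(s["clock"],s["eef_pos"],s["tool_rot"],s["qpos"])
p,d=viewer.get_image("wrist");cv2.imwrite("pics/w1.png",p[:,:,::-1]);m=viewer.camera_model("wrist")
np.save("pics/w1.npy",d);import pickle;pickle.dump(m,open("pics/w1.pkl","wb"))
print(m["mtx"],-np.array(m["R"]).T@np.array(m["t"]).ravel(),np.round(m["R"],3))
for n,u,v,z in (("top",286.3,240.1,60),("top",279.3,230.2,60),("top",190+575/5.714,185+255/5.714,103)):print(ray(n,u,v,z).round(1))
E
```

```text
1.35 [ 478.79243589 -240.52724366  266.6236466 ] [3.14106817e+00 1.68515054e-03 3.61892480e-01] [ 0.42420251  0.38839217 -0.01728351  1.74262337  0.0095499   1.01149453
 -0.80577076]
[[324.7398584    0.         250.16443896]
 [  0.         324.7398584  187.72965573]
 [  0.           0.           1.        ]] [ 555.52860789 -212.68762941  442.98582826] [[ 0.354 -0.935  0.001]
 [-0.886 -0.335  0.321]
 [-0.3   -0.115 -0.947]]
[ 449.9 -230.8   60. ]
[ 479.9 -207.5   60. ]
[ 478.9 -238.7  103. ]
```

View pics/w1.png

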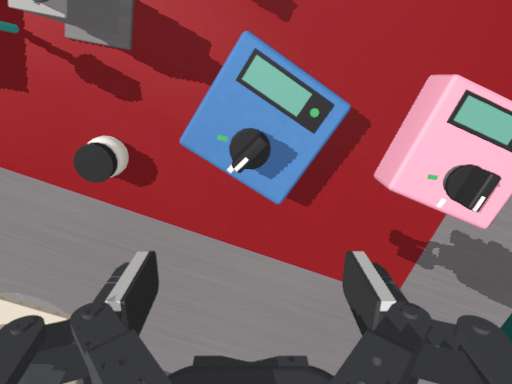

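The wrist view shows the blue console. The knob is at (250,150), its pointer runs (247,158)–(236,168), the white mark is at (230,170) and the green mark at (222,138).

```bash
cat > m2.py <<'E'
from h import *
import pickle,sys
k=sys.argv[1]
p=cv2.imread(f"pics/{k}.png");d=np.load(f"pics/{k}.npy");m=pickle.load(open(f"pics/{k}.pkl","rb"))
R=np.array(m["R"]);t=np.array(m["t"]).ravel();K=np.linalg.inv(m["mtx"])
vs,us=np.mgrid[0:384,0:512]
P=((np.stack([us,vs,np.ones_like(us)],-1)@K.T)*d[...,None]-t)@R
h=cv2.cvtColor(p,cv2.COLOR_BGR2HSV)
blue=cv2.inRange(h,(100,120,60),(120,255,255))
c=max(cv2.findContours(blue,0,1)[0],key=cv2.contourArea);x,y,w,hh=cv2.boundingRect(c)
box=np.zeros(blue.shape,bool);box[y:y+hh,x:x+w]=1
top=(box&(blue>0)&(abs(P[...,2]-60)<6))
r=cv2.minAreaRect(np.array([P[top][:,:2]],np.float32)[0][:,None,:]);print("blue top rect",r,"z",np.median(P[top][:,2]))
Q=P[top];print("extents xy",Q.min(0),Q.max(0))
bar=box&(P[...,2]>100)&(P[...,2]<120)
B=P[bar];r=cv2.minAreaRect(B[:,None,:2].astype(np.float32));print("bar top rect",r,len(B),"z",np.median(B[:,2]),B.mean(0))
wh=(box&(h[...,1]<90)&(h[...,2]>170)).astype(np.uint8)
n,l,st,ce=cv2.connectedComponentsWithStats(wh)
for i in range(1,n):
    if st[i,4]>5:
        q=P[l==i];print("white",ce[i].round(1),st[i,4],np.median(q,0).round(1),"at top",ray(m,*ce[i],108).round(1),"at 60",ray(m,*ce[i],60).round(1))
        vx=cv2.fitLine(np.array([ray(m,u,v,108 if np.median(q[:,2])>90 else 60)[:2] for v,u in np.argwhere(l==i)],np.float32),2,0,.01,.01).ravel();print(" dir deg",np.degrees(np.arctan2(vx[1],vx[0])))
g=(box&(cv2.inRange(h,(35,90,60),(78,255,255))>0)).astype(np.uint8)
n,l,st,ce=cv2.connectedComponentsWithStats(g)
for i in range(1,n):
    if st[i,4]>5: print("green",ce[i].round(1),st[i,4],ray(m,*ce[i],61).round(1))
E
python3 m2.py w1
```

```text
blue top rect ((512.173095703125, -245.69375610351562), (147.99554443359375, 148.14283752441406), 77.47966766357422) z 59.65287112122198
extents xy [ 426.50101566 -332.38573381   54.03694772] [ 598.82931904 -159.47786724   62.94722369]
bar top rect ((483.3881530761719, -239.7579803466797), (14.170660972595215, 45.78458023071289), 67.04942321777344) 581 z 107.40620185810117 [ 484.18635262 -239.69778632  107.15354643]
white [276.3  85.5] 1807 [ 558.1 -243.2   62.1] at top [ 557.8 -239.7  108. ] at 60 [ 558.1 -243.6   60. ]
 dir deg 77.253044
white [237.2 165.5] 125 [ 467.1 -232.6  108. ] at top [ 467.9 -231.5  108. ] at 60 [ 455.3 -234.2   60. ]
 dir deg -38.189957
green [314.2 112.3] 81 [ 546.3 -295.5   61. ]
green [222.  137.5] 40 [ 481.3 -205.7   61. ]
```

Emit:
arm_command(
  series=[100,0.2,0,0.6,-7,100,0.4,0.1,1.2,-14,100,0.45,0.1,1.8,-21,100,0.45,0.1,2.4,-28,100,0.45,0.1,3,-34],
)

```text
clock: 1.82
eef_pos: [483.6, -239.8, 236.5]
tool_rot: [-3.142, 0.001, 0.961]
force: [1.1, 0.1, 0.4]
width: 85.4
gripper_force: 0.0
```

Emit:
arm_command(
  series=[100,0,0,0.6,-7,100,0,0,1.2,-14,100,0,0,1.8,-21,100,0,0,2.4,-28,100,0,0,3,-34],
)

```text
clock: 2.23
eef_pos: [483.6, -240.0, 206.5]
tool_rot: [-3.141, 0.001, 1.554]
force: [-0.6, -0.0, -0.0]
width: 85.4
gripper_force: 0.0
```

Emit:
arm_command(
  series=[100,0,0,0.6,-7,100,0,0,1.2,-14,100,0,0,1.8,-21,100,0,0,2.4,-28,100,0,0,3,-34],
)

```text
clock: 2.65
eef_pos: [483.5, -240.1, 176.5]
tool_rot: [-3.141, 0.0, 2.147]
force: [-0.2, -0.3, -0.1]
width: 85.5
gripper_force: 0.0
```

Emit:
arm_command(
  series=[100,0,0,0.6,-7,100,0,0,1.2,-14,100,0,0,1.8,-21,100,0,0,2.4,-28,100,0,0,3,-34.3],
)

```text
clock: 3.07
eef_pos: [483.5, -240.1, 146.4]
tool_rot: [-3.14, -0.0, 2.746]
force: [0.1, -0.9, 0.1]
width: 85.3
gripper_force: 0.0
```

```bash
cat > look.py <<'E'
from h import *
import pickle,sys
s=monitor.read_state();print(s["clock"],np.round(s["eef_pos"],1),np.round(s["tool_rot"],3),np.round(s["qpos"],2))
k=sys.argv[1];m=viewer.camera_model("wrist");p,d=viewer.get_image("wrist");cv2.imwrite(f"pics/{k}.png",p[:,:,::-1]);np.save(f"pics/{k}.npy",d);pickle.dump(m,open(f"pics/{k}.pkl","wb"))
E
python3 look.py w2; python3 m2.py w2 | grep -v white; python3 -c "
from h import *;print(totool([483.2,-239.5,84]-monitor.read_state()['eef_pos']))"
```

```text
3.0667 [ 483.5 -240.1  146.4] [-3.14  -0.     2.746] [ 0.81  0.6  -0.61  1.87  0.46  0.82  1.14]
blue top rect ((510.97100830078125, -245.9812774658203), (148.09494018554688, 148.3977508544922), 77.52922821044922) z 59.673630129527616
extents xy [ 424.41386645 -331.7457837    54.0083279 ] [ 597.20505506 -159.79212639   62.70210698]
bar top rect ((482.17950439453125, -238.94834899902344), (14.030841827392578, 45.48514938354492), 66.05422973632812) 1188 z 107.51134659775508 [ 480.62427959 -238.28949472  107.3249507 ]
 dir deg -17.903906
 dir deg -17.807442
 dir deg -23.325996
 dir deg -17.765541
 dir deg -17.72762
 dir deg -22.414259
 dir deg 77.439705
green [289.5 162.6] 86 [ 480.9 -205.3   61. ]
green [223.4 263.5] 114 [ 547.3 -295.2   61. ]
[-0.04706545  0.06025449  6.12001285]
```

Emit:
arm_command(
  series=[100,0.1,0.03,2,0,100,0.1,0.03,4,0,100,0.1,0.03,5.5,0,100,0.1,0.03,6.2,0,100,0.1,0.03,6.2,0],
)

```text
clock: 3.53
eef_pos: [482.2, -238.1, 83.6]
tool_rot: [-3.141, -0.003, 2.74]
force: [0.4, 0.1, 0.5]
width: 85.5
gripper_force: 0.0
```

Emit:
arm_command(
  series=[0,0,0,0,0,0,0,0,0,0,0,0,0,0,0,0,0,0,0,0,0,0,0,0,0],
)

```text
clock: 3.95
eef_pos: [484.3, -237.3, 85.5]
tool_rot: [-3.141, 0.001, 2.743]
force: [0.6, -0.3, -0.8]
width: 25.6
gripper_force: 0.0
```

Emit:
arm_command(
  series=[0,0,0,0,0,0,0,0,0,0,0,0,0,0,0,0,0,0,0,0,0,0,0,0,0],
)

```text
clock: 4.37
eef_pos: [484.0, -237.0, 84.9]
tool_rot: [3.142, -0.0, 2.744]
force: [0.4, -0.5, 0.3]
width: -0.0
gripper_force: 0.0
```

The fingers shut on nothing, so I'll look.

```bash
python3 look.py w3; python3 - <<'E'
from h import *
m=viewer.camera_model("side");p,d=viewer.get_image("side");w=cv2.imread("pics/w3.png")
u,v=proj(m,[483,-239,100]).astype(int)
c=cv2.resize(p[max(v-60,0):v+40,u-60:u+60,::-1],(460,384),interpolation=2)
cv2.imwrite("pics/c3.png",cv2.resize(np.hstack([w,c]),(800,316)))
s=monitor.read_state();print(s["force"],s["width"])
E
```

```text
4.3667 [ 484.  -237.    84.9] [ 3.142 -0.     2.744] [ 0.75  0.68 -0.54  1.92  0.54  0.68  1.06]
[ 0.00684166  0.38770407 -0.74206442] 0.21621293844033304
```

View pics/c3.png

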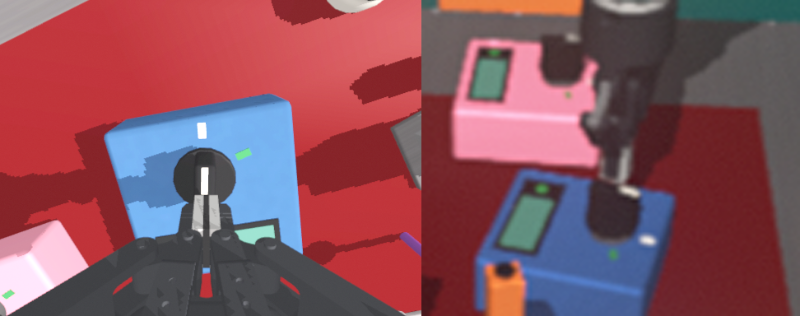

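The wrist view shows the shut fingertips at about (205,200), over the rear half of the bar. The side view shows them at or above the knob's top, so I'll measure their real height from depth.

```bash
python3 - <<'E'
from h import *
import pickle
d=np.load("pics/w3.npy");m=pickle.load(open("pics/w3.pkl","rb"))
R=np.array(m["R"]);t=np.array(m["t"]).ravel();K=np.linalg.inv(m["mtx"])
def P(u,v):return (R.T@(K@[u,v,1]*d[v,u]-t)).round(1)
for v in range(180,300,8): print(v,[P(u,v).tolist() for u in (236,247,258)])
print("cam",(-R.T@t).round(1)); print("tcp px",proj(m,[484,-237,84.9]),"knob top px",proj(m,[482.5,-239.3,108]))
E
```

```text
180 [[461.9, -239.3, 59.8], [460.5, -230.8, 74.6], [463.4, -224.8, 73.3]]
188 [[462.0, -238.6, 76.6], [460.9, -230.8, 88.4], [464.6, -225.6, 84.2]]
196 [[466.5, -240.5, 77.1], [461.1, -230.8, 101.1], [464.0, -225.7, 99.1]]
204 [[461.3, -236.9, 106.0], [462.5, -231.3, 108.5], [465.0, -226.3, 107.7]]
212 [[465.4, -238.8, 105.7], [466.2, -232.9, 109.3], [469.2, -228.0, 107.2]]
220 [[469.9, -240.8, 104.8], [471.0, -234.9, 107.6], [473.2, -229.7, 107.8]]
228 [[473.9, -242.4, 105.6], [474.5, -236.4, 109.4], [477.2, -231.3, 108.2]]
236 [[477.7, -244.1, 106.6], [478.8, -238.2, 109.2], [481.9, -233.2, 107.2]]
244 [[470.6, -239.9, 130.5], [472.8, -235.4, 129.8], [474.7, -230.8, 130.0]]
252 [[471.2, -239.9, 136.7], [472.3, -235.1, 138.0], [474.7, -231.0, 137.0]]
260 [[471.4, -239.7, 143.0], [472.9, -235.3, 143.5], [474.4, -231.0, 143.9]]
268 [[471.3, -239.3, 149.3], [472.4, -235.1, 150.2], [474.5, -231.2, 149.6]]
276 [[470.6, -238.8, 156.0], [473.3, -235.4, 154.4], [474.4, -231.3, 155.2]]
284 [[470.2, -238.3, 161.9], [475.6, -236.4, 155.8], [473.3, -231.0, 161.9]]
292 [[470.2, -238.1, 166.6], [478.8, -237.7, 156.0], [473.3, -231.1, 166.3]]
cam [ 407.5 -206.4  261.3]
tcp px [252.63703151 223.79907102] knob top px [247.82178074 241.57704787]
```

```bash
python3 - <<'E'
from h import *
for z in (196,212,225,240): print(z,proj("side",[231.7,-606.6,z]).round(1))
# w1 open fingers depth
import pickle
d=np.load("pics/w1.npy");m=pickle.load(open("pics/w1.pkl","rb"))
R=np.array(m["R"]);t=np.array(m["t"]).ravel();K=np.linalg.inv(m["mtx"])
for u,v in [(146,258),(135,275),(120,300),(150,256),(365,258),(372,280)]: print(u,v,(R.T@(K@[u,v,1]*d[v,u]-t)).round(1))
d=np.load("pics/w3.npy");m=pickle.load(open("pics/w3.pkl","rb"));R=np.array(m["R"]);t=np.array(m["t"]).ravel();K=np.linalg.inv(m["mtx"])
for v in range(236,246): print(v,[(R.T@(K@[u,v,1]*d[v,u]-t)).round(0).tolist() for u in (244,246,248,250)])
p,ds=viewer.get_image("side");u,v=proj("side",[484,-237,110]).astype(int)
M=viewer.camera_model("side");R=np.array(M["R"]);t=np.array(M["t"]).ravel();K=np.linalg.inv(M["mtx"])
for vv in range(v-14,v+12,1): print(vv,p[vv,u].tolist(),(R.T@(K@[u,vv,1]*ds[vv,u]-t)).round(0).tolist())
E
```

```text
196 [383.9  88.7]
212 [384.8  84. ]
225 [385.6  80.1]
240 [386.5  75.6]
146 258 [ 472.6 -197.2  322.8]
135 275 [ 473.  -196.9  335.9]
120 300 [ 472.4 -196.6  350.1]
150 256 [ 474.1 -198.5  322.7]
365 258 [ 505.9 -282.7  324.4]
372 280 [ 504.6 -280.9  339. ]
236 [[479.0, -240.0, 108.0], [479.0, -239.0, 108.0], [480.0, -238.0, 107.0], [480.0, -237.0, 108.0]]
237 [[472.0, -237.0, 123.0], [473.0, -236.0, 123.0], [473.0, -235.0, 123.0], [473.0, -234.0, 123.0]]
238 [[472.0, -237.0, 124.0], [473.0, -236.0, 124.0], [473.0, -235.0, 124.0], [473.0, -234.0, 124.0]]
239 [[473.0, -237.0, 124.0], [473.0, -236.0, 125.0], [473.0, -235.0, 124.0], [473.0, -234.0, 126.0]]
240 [[472.0, -237.0, 126.0], [472.0, -236.0, 127.0], [473.0, -235.0, 126.0], [473.0, -234.0, 127.0]]
241 [[472.0, -237.0, 127.0], [472.0, -236.0, 128.0], [473.0, -235.0, 127.0], [473.0, -234.0, 127.0]]
242 [[472.0, -237.0, 128.0], [473.0, -236.0, 128.0], [473.0, -235.0, 127.0], [473.0, -234.0, 128.0]]
243 [[473.0, -237.0, 128.0], [473.0, -236.0, 129.0], [473.0, -235.0, 129.0], [473.0, -234.0, 129.0]]
244 [[472.0, -237.0, 130.0], [473.
[... 501 characters left out ...]
61] [488.0, -227.0, 139.0]
167 [66, 54, 58] [488.0, -223.0, 139.0]
168 [68, 54, 59] [487.0, -230.0, 131.0]
169 [66, 52, 58] [487.0, -226.0, 130.0]
170 [70, 56, 60] [487.0, -225.0, 128.0]
171 [95, 77, 80] [486.0, -226.0, 124.0]
172 [113, 88, 90] [478.0, -397.0, -0.0]
173 [74, 53, 56] [485.0, -241.0, 106.0]
174 [57, 41, 46] [485.0, -235.0, 107.0]
175 [60, 44, 50] [485.0, -232.0, 106.0]
176 [61, 45, 49] [485.0, -226.0, 107.0]
177 [59, 43, 48] [485.0, -230.0, 101.0]
178 [55, 39, 45] [485.0, -231.0, 97.0]
179 [59, 43, 48] [484.0, -232.0, 93.0]
180 [58, 43, 48] [484.0, -230.0, 91.0]
181 [58, 40, 48] [484.0, -228.0, 89.0]
182 [60, 45, 51] [484.0, -230.0, 84.0]
183 [55, 40, 46] [484.0, -230.0, 81.0]
```

Both views agree that the true fingertips are at z≈123 while the TCP reads 85, so the real tip sits about 38 mm behind the reported TCP. Nothing has been touched. I'll reopen and go 39 mm lower.

Emit:
arm_command(
  series=[100,0.05,-0.27,-1,0,100,0.05,-0.27,-1,0,100,0.05,-0.27,-1,0,100,0.05,-0.27,-1,0,100,0.05,-0.27,-1,0],
)

```text
clock: 4.93
eef_pos: [482.4, -239.4, 94.9]
tool_rot: [3.142, 0.0, 2.744]
force: [0.2, -0.8, -0.0]
width: 60.5
gripper_force: 0.0
```

Emit:
arm_command(
  series=[100,0,0,0,0,100,0,0,0,0,100,0,0,1,0,100,0,0,2,0,100,0,0,2,0],
)

```text
clock: 5.35
eef_pos: [480.7, -238.9, 72.5]
tool_rot: [-3.141, -0.004, 2.744]
force: [0.1, 0.1, -0.1]
width: 85.3
gripper_force: 0.0
```

Emit:
arm_command(
  series=[100,0,0,1,0,100,0,0,2,0,100,0,0,2.9,0,100,0,0,2.9,0,100,0,0,2.9,0],
)

```text
clock: 5.77
eef_pos: [482.0, -239.0, 45.0]
tool_rot: [3.141, -0.002, 2.744]
force: [-0.1, -0.9, -0.2]
width: 85.4
gripper_force: 0.0
```

```bash
python3 look.py w4; python3 - <<'E'
from h import *
import pickle
s=monitor.read_state();print(s["force"],s["width"])
d=np.load("pics/w4.npy");m=pickle.load(open("pics/w4.pkl","rb"))
R=np.array(m["R"]);t=np.array(m["t"]).ravel();K=np.linalg.inv(m["mtx"])
vs,us=np.mgrid[0:384,0:512]
P=((np.stack([us,vs,np.ones_like(us)],-1)@K.T)*d[...,None]-t)@R
b=(P[...,2]>100)&(P[...,2]<112)&(np.hypot(P[...,0]-482,P[...,1]+239)<30);B=P[b]
print(len(B),cv2.minAreaRect(B[:,None,:2].astype(np.float32)))
w=cv2.imread("pics/w4.png");p,_=viewer.get_image("side")
c=cv2.resize(p[120:220,230:350,::-1],(460,384),interpolation=2)
cv2.imwrite("pics/c4.png",cv2.resize(np.hstack([w,c]),(800,316)))
E
```

```text
5.7667 [ 482. -239.   45.] [ 3.141e+00 -2.000e-03  2.744e+00] [ 0.72  0.74 -0.49  1.95  0.59  0.6   1.02]
[-0.1848943  -0.449304    0.05166656] 85.78635399440158
3257 ((482.14105224609375, -238.95663452148438), (14.056129455566406, 46.064857482910156), 65.95360565185547)
```

View pics/c4.png

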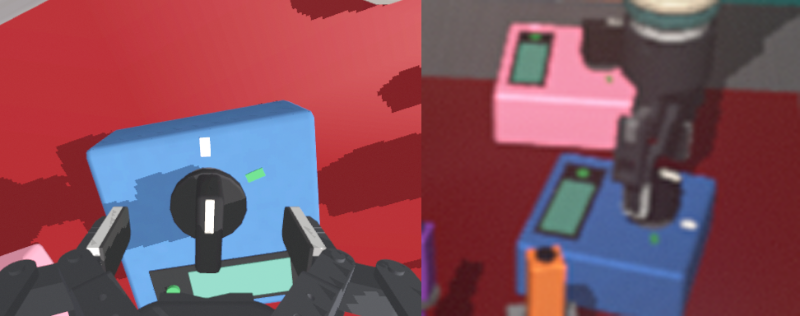

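The fingers now stand either side of the bar at (90–125,230) and (290–320,230), centred on it. Closing.

Emit:
arm_command(
  series=[0,0,0,0,0,0,0,0,0,0,0,0,0,0,0,0,0,0,0,0,0,0,0,0,0],
)

```text
clock: 6.28
eef_pos: [482.6, -239.5, 46.1]
tool_rot: [-3.142, 0.0, 2.743]
force: [-0.3, -0.5, 0.2]
width: 25.3
gripper_force: 0.0
```

Emit:
arm_command(
  series=[0,0,0,0,0,0,0,0,0,0,0,0,0,0,0,0,0,0,0,0,0,0,0,0,0],
)

```text
clock: 6.7
eef_pos: [482.9, -238.3, 46.0]
tool_rot: [3.14, 0.0, 2.744]
force: [1.1, 5.9, 2.1]
width: 13.0
gripper_force: 61.2
```

Emit:
arm_command(
  series=[0,0,0,0.2,0,0,0,0,0.4,0,0,0,0,0.6,0,0,0,0,0.75,0,0,0,0,0.75,0],
)

```text
clock: 7.12
eef_pos: [483.0, -238.3, 38.6]
tool_rot: [3.14, 0.0, 2.745]
force: [-0.3, 5.4, 7.3]
width: 13.0
gripper_force: 61.8
```

Grip is good, and 7.3 N matches about 7 mm of press. Now turning.

Emit:
arm_command(
  series=[0,0,0,0,6,0,0,0,0,12,0,0,0,0,18,0,0,0,0,24,0,0,0,0,30],
)

```text
clock: 7.53
eef_pos: [483.0, -238.2, 38.9]
tool_rot: [3.14, -0.0, 2.216]
force: [-0.4, 6.8, 6.3]
width: 13.3
gripper_force: 61.9
```

Emit:
arm_command(
  series=[0,0,0,0,6,0,0,0,0,12,0,0,0,0,18,0,0,0,0,24,0,0,0,0,30],
)

```text
clock: 7.95
eef_pos: [483.0, -238.0, 38.9]
tool_rot: [3.141, -0.001, 1.693]
force: [0.5, 6.0, 7.1]
width: 13.0
gripper_force: 61.9
```

Emit:
arm_command(
  series=[0,0,0,0,3,0,0,0,0,5,0,0,0,0,6,0,0,0,0,6,0,0,0,0,6],
)

```text
clock: 8.37
eef_pos: [483.0, -238.0, 38.9]
tool_rot: [3.141, -0.001, 1.593]
force: [0.1, 6.0, 7.1]
width: 12.6
gripper_force: 61.9
```

Emit:
arm_command(
  series=[0,0,0,-0.25,0,0,0,0,-0.5,0,0,0,0,-0.75,0,0,0,0,-0.75,0,0,0,0,-0.75,0],
)

```text
clock: 8.78
eef_pos: [483.1, -237.9, 46.1]
tool_rot: [3.141, -0.001, 1.593]
force: [1.8, 6.1, 2.3]
width: 12.7
gripper_force: 61.2
```

Emit:
arm_command(
  series=[100,0,0,0,0,100,0,0,0,0,100,0,0,0,0,100,0,0,0,0,100,0,0,0,0],
)

```text
clock: 9.2
eef_pos: [482.2, -240.0, 45.8]
tool_rot: [-3.141, 0.0, 1.591]
force: [0.8, -0.0, -0.0]
width: 73.2
gripper_force: 0.0
```

Emit:
arm_command(
  series=[100,0,0,-4,0,100,0,0,-8,0,100,0,0,-12,0,100,0,0,-16,0,100,0,0,-20,0],
)

```text
clock: 9.62
eef_pos: [481.9, -239.5, 247.9]
tool_rot: [-3.141, 0.0, 1.592]
force: [1.3, 0.1, -0.8]
width: 85.4
gripper_force: 0.0
```

```bash
python3 look.py w5; python3 m2.py w5|egrep "rect|green"
```

```text
9.6167 [ 481.9 -239.5  247.9] [-3.141  0.     1.592] [ 0.59  0.42 -0.26  1.76  0.13  0.98  0.3 ]
blue top rect ((511.74468994140625, -244.89593505859375), (147.88980102539062, 147.19830322265625), 77.52399444580078) z 59.65146592962326
bar top rect ((482.7070007324219, -238.5842742919922), (13.273627281188965, 44.805320739746094), 1.5266162157058716) 604 z 107.56994494529977 [ 482.86942029 -237.37259942  107.38823311]
green [250.5 122.8] 42 [ 481.  -205.4   61. ]
green [303.8 200.1] 72 [ 546.8 -295.5   61. ]
```

The selector is at about 1.33 rad and sprung up (bar top 107.6). Now to the probe.

Emit:
arm_command(
  series=[100,3.7,1.4,0,0,100,7.4,2.8,0,0,100,11.1,4.3,0,0,100,14.8,5.7,0,0,100,18.5,7.1,0,0],
)

```text
clock: 10.08
eef_pos: [549.8, -51.6, 245.8]
tool_rot: [3.141, 0.0, 1.591]
force: [0.7, -0.9, -0.2]
width: 85.5
gripper_force: 0.0
```

Emit:
arm_command(
  series=[100,3,1.2,0,0,100,4.1,1.6,0,0,100,4.1,1.6,0,0,100,4.1,1.6,0,0,100,4.1,1.6,0,0],
)

```text
clock: 10.5
eef_pos: [564.1, -14.2, 245.5]
tool_rot: [-3.141, 0.002, 1.589]
force: [-0.7, -0.5, -0.0]
width: 85.5
gripper_force: 0.0
```

```bash
cat > m3.py <<'E'
from h import *
import pickle,sys
k=sys.argv[1]
p=cv2.imread(f"pics/{k}.png");d=np.load(f"pics/{k}.npy");m=pickle.load(open(f"pics/{k}.pkl","rb"))
R=np.array(m["R"]);t=np.array(m["t"]).ravel();K=np.linalg.inv(m["mtx"])
vs,us=np.mgrid[0:384,0:512]
P=((np.stack([us,vs,np.ones_like(us)],-1)@K.T)*d[...,None]-t)@R
h=cv2.cvtColor(p,cv2.COLOR_BGR2HSV)
def rect(n,c,zlo,zhi,r):
    b=(P[...,2]>zlo)&(P[...,2]<zhi)&(np.hypot(P[...,0]-c[0],P[...,1]-c[1])<r)&(d>0);B=P[b]
    if len(B)>10: print(n,len(B),"px",us[b].mean().round(),vs[b].mean().round(),cv2.minAreaRect(B[:,None,:2].astype(np.float32)),"z",np.median(B[:,2]).round(1))
rect("handle top",(564,-11),184,196,35);rect("stand top",(564,-11),118,128,60);rect("turq",(506,87),155,180,40);rect("purple",(666,-61),155,180,40)
for n,lo,hi,z in (("orange",(5,150,120),(16,255,255),101),("yellow",(22,120,120),(35,255,255),108)):
    k2,l,st,ce=cv2.connectedComponentsWithStats(cv2.inRange(h,lo,hi))
    for i in range(1,k2):
        if st[i,4]>30:
            us_,vs_=np.where(l==i)[::-1]; print(n,ce[i].round(1),st[i].tolist(),"med",np.median(P[l==i],0).round(1))
            if np.median(P[l==i][:,2])<125:
                c=np.array([ray(m,u,v,z+1 if n=="orange" else z)[:2] for u,v in zip(us_,vs_)],np.float32);print("   enclosing",cv2.minEnclosingCircle(c))
E
python3 look.py w6; python3 m3.py w6
```

```text
10.5 [564.1 -14.2 245.5] [-3.141e+00  2.000e-03  1.589e+00] [ 0.17  0.47 -0.3   1.69  0.16  1.01 -0.16]
handle top 962 px 253.0 190.0 ((565.4012451171875, -14.607220649719238), (24.056964874267578, 24.019546508789062), 14.512812614440918) z 190.0
stand top 1441 px 252.0 161.0 ((565.5123901367188, -14.817703247070312), (50.06254196166992, 50.3402099609375), 10.586897850036621) z 124.8
turq 1178 px 177.0 58.0 ((506.8769836425781, 79.49327087402344), (24.261415481567383, 24.193979263305664), 22.914125442504883) z 165.0
purple 785 px 365.0 239.0 ((667.3031616210938, -68.59661865234375), (24.101268768310547, 24.558948516845703), 79.86051940917969) z 164.8
orange [250.5 202.8] [238, 192, 33, 17, 110] med [563.6 -25.3 189.1]
yellow [249.3 178.3] [236, 175, 28, 8, 60] med [562.5  -4.4 189.2]
```

View pics/w6.png

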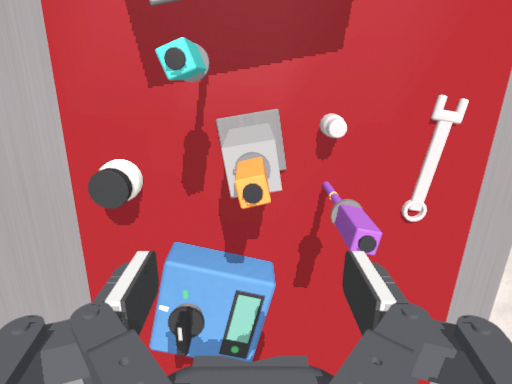

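The wrist view shows the orange handle at (253,190), upright in the stand. The purple (365,240) and turquoise (180,58) look-alikes are clear of the fingers. I'll turn -13.5° and descend 14 cm.

Emit:
arm_command(
  series=[100,0,0.1,1,-6,100,0,0.13,2,-12,100,0,0.13,3,-13.5,100,0,0.13,4,-13.5,100,0,0.13,4,-13.5],
)

```text
clock: 10.97
eef_pos: [564.3, -13.1, 203.7]
tool_rot: [-3.137, -0.001, 1.823]
force: [0.6, -0.1, -1.3]
width: 85.3
gripper_force: 0.0
```

```bash
python3 look.py w7; python3 m3.py w7|grep handle; python3 -c "
from h import *;print(totool([565.4,-14.6,105.5]-monitor.read_state()['eef_pos']))"
```

```text
10.9667 [564.3 -13.1 203.7] [-3.137e+00 -1.000e-03  1.823e+00] [ 0.2   0.52 -0.35  1.74  0.21  0.92  0.02]
handle top 1355 px 252.0 213.0 ((565.2385864257812, -14.07124137878418), (23.954898834228516, 24.313432693481445), 13.853190422058105) z 190.1
[-0.20376953  0.02114779  9.92094584]
```

Emit:
arm_command(
  series=[100,-0.1,0.05,2.5,0,100,-0.1,0.05,5,0,100,-0.1,0.05,7.5,0,100,-0.1,0.05,9.2,0,100,-0.1,0.05,9.8,0],
)

```text
clock: 11.43
eef_pos: [565.3, -12.9, 105.8]
tool_rot: [-3.138, -0.0, 1.826]
force: [-0.7, 0.0, 0.2]
width: 85.4
gripper_force: 0.0
```

Emit:
arm_command(
  series=[0,0,0,0,0,0,0,0,0,0,0,0,0,0,0,0,0,0,0,0,0,0,0,0,0],
)

```text
clock: 11.85
eef_pos: [567.4, -12.5, 109.0]
tool_rot: [3.14, 0.001, 1.827]
force: [-2.0, 0.6, 0.6]
width: 25.6
gripper_force: 0.6
```

Emit:
arm_command(
  series=[0,0,0,0,0,0,0,0,0,0,0,0,0,0,0,0,0,0,0,0,0,0,0,0,0],
)

```text
clock: 12.27
eef_pos: [567.4, -12.5, 109.1]
tool_rot: [3.14, 0.001, 1.827]
force: [-1.4, -0.1, 6.8]
width: 23.9
gripper_force: 59.7
```

Gripped at 24 mm width. Lifting straight up.

Emit:
arm_command(
  series=[0,0,0,-2,0,0,0,0,-4,0,0,0,0,-6,0,0,0,0,-8,0,0,0,0,-10,0],
)

```text
clock: 12.68
eef_pos: [566.3, -12.5, 208.7]
tool_rot: [-3.141, -0.0, 1.827]
force: [1.0, -0.3, -2.1]
width: 23.5
gripper_force: 59.3
```

Emit:
arm_command(
  series=[0,0,0,-1.5,0,0,0,0,-2.5,0,0,0,0,-3,0,0,0,0,-3,0,0,0,0,-3,0],
)

```text
clock: 13.1
eef_pos: [566.2, -12.6, 237.2]
tool_rot: [-3.14, -0.0, 1.827]
force: [-0.2, -0.2, -2.2]
width: 23.3
gripper_force: 59.3
```

```bash
python3 look.py w8; python3 m3.py w8; python3 - <<'E'
from h import *
s=monitor.read_state();print(s["force"],s["width"],s["gripper_force"])
p,d=viewer.get_image("side");m=viewer.camera_model("side");np.save("pics/s8.npy",d);cv2.imwrite("pics/s8.png",p[:,:,::-1])
print(proj(m,[566,-14,290]),proj(m,[566,-14,155]),proj(m,[554,225,100]))
a=cv2.resize(p[90:350,170:370,::-1],(460,598),interpolation=2);w=cv2.resize(cv2.imread("pics/w8.png"),(340,255));w=cv2.copyMakeBorder(w,0,343,0,0,0)
cv2.imwrite("pics/c8.png",np.hstack([a,w]))
E
```

```text
13.1 [566.2 -12.6 237.2] [-3.14  -0.     1.827] [ 0.21  0.48 -0.36  1.7   0.2   1.    0.04]
handle top 62 px 250.0 192.0 ((565.0933837890625, -11.129273414611816), (9.026050567626953, 3.7686643600463867), 8.473209381103516) z 190.0
stand top 2494 px 250.0 170.0 ((565.5469360351562, -14.940269470214844), (50.16291427612305, 50.650455474853516), 10.485733032226562) z 124.7
turq 1277 px 204.0 44.0 ((506.9081726074219, 79.5676498413086), (23.97817611694336, 24.111072540283203), 22.822139739990234) z 165.0
purple 805 px 344.0 267.0 ((667.2244262695312, -68.27633666992188), (24.280311584472656, 24.635147094726562), 81.4316177368164) z 164.7
orange [251.7 270.7] [217, 224, 67, 122, 4420] med [564.   -3.5 301. ]
yellow [257.7 293.5] [235, 293, 45, 2, 87] med [565.8  -2.9 317.3]
[-0.56909538 -0.15803067 -1.4238606 ] 23.309828090328683 59.28345501422882
[269.54879805 162.29970129] [268.45746694 211.99290197] [266.06195301 316.58484534]
```

View pics/c8.png

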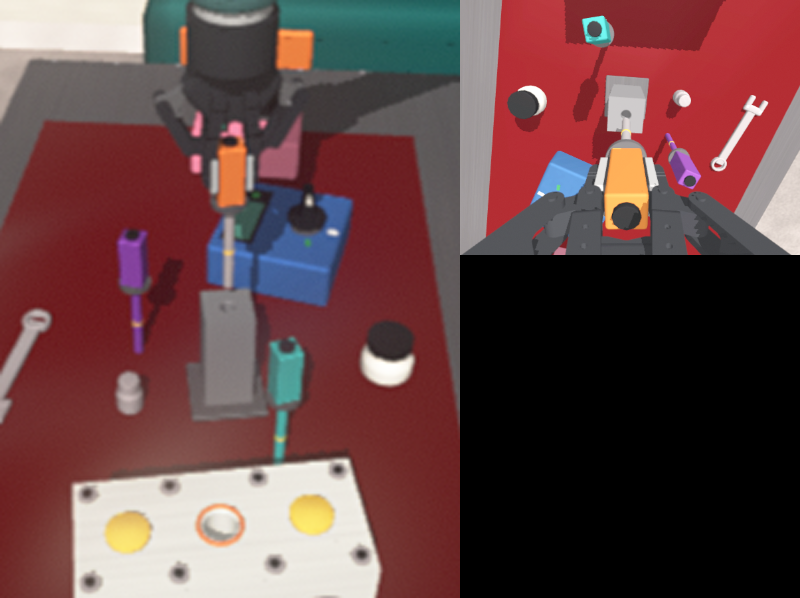

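The probe is lifted clear and upright, with its tip about 28 mm over the stand. The orange-ringed well is at (220,525) between the caps in the left crop. I'll move towards the head, stop short and look.

Emit:
arm_command(
  series=[0,1.5,0.3,-0.5,0,0,4,0.8,-1,0,0,7,1.5,-1,0,0,10,2.1,-1,0,0,13,2.7,-1,0],
)

```text
clock: 13.62
eef_pos: [559.2, 121.2, 246.9]
tool_rot: [-3.14, -0.0, 1.827]
force: [0.4, 0.3, -2.2]
width: 23.6
gripper_force: 59.3
```

Emit:
arm_command(
  series=[0,2.8,0.6,0,0,0,4.8,1,0,0,0,5.9,1.2,0,0,0,6.1,1.3,0,0,0,6.1,1.3,0,0],
)

```text
clock: 14.03
eef_pos: [556.8, 182.1, 247.2]
tool_rot: [-3.14, 0.001, 1.828]
force: [0.8, 0.3, -1.2]
width: 23.5
gripper_force: 59.3
```

```bash
cat > m4.py <<'E'
import sys;sys.argv=[sys.argv[0],sys.argv[1]]
exec(open("m3.py").read())
s=monitor.read_state();T=np.array(s["eef_pos"]);Rt=Ro.from_euler('xyz',s["tool_rot"]).as_matrix()
# orange handle front face in tool frame
l=cv2.inRange(h,(5,150,100),(18,255,255))>0
L=(P-T)@Rt   # tool coords
f=l&(abs(L[...,1])<20)&(abs(L[...,0])<25)&(P[...,2]>180)
print("handle front face: tool x med",np.median(L[f][:,0]).round(1),"y mid",(np.percentile(L[f][:,1],[2,98]).round(1)),"z",np.percentile(P[f][:,2],[1,99]).round(1))
# rod: points near axis, below disc
Z=P[...,2]
for z in range(110,270,6):
    g=(abs(Z-z)<3)&(np.hypot(L[...,0],L[...,1])<22)
    if g.sum()>4: print("z",z,g.sum(),"tool x max/med",L[g][:,0].max().round(1),np.median(L[g][:,0]).round(1),"y",np.percentile(L[g][:,1],[3,97]).round(1))
# dark well hole: head top plane, points below plane near ring
E
python3 look.py w9; python3 m4.py w9
```

```text
14.0333 [556.8 182.1 247.2] [-3.140e+00  1.000e-03  1.828e+00] [-0.12  0.51 -0.38  1.63  0.21  1.05 -0.3 ]
stand top 153 px 222.0 343.0 ((575.5635375976562, -27.287233352661133), (20.715503692626953, 38.65357971191406), 48.594703674316406) z 124.8
turq 736 px 172.0 267.0 ((507.2835998535156, 80.34231567382812), (24.20079803466797, 24.330190658569336), 23.834400177001953) z 164.7
orange [260.6 119.8] [241, 100, 40, 41, 334] med [554.9 226.  101.4]
   enclosing ((555.274658203125, 224.4943084716797), 19.673694610595703)
orange [250.1 277.6] [217, 223, 67, 123, 5670] med [553.6 190.7 318.5]
yellow [182.6 116.4] [164, 97, 39, 39, 1163] med [481.6 210.1 106.4]
   enclosing ((481.9471130371094, 209.66400146484375), 18.454055786132812)
yellow [338.3 125.4] [320, 107, 38, 38, 1145] med [628.7 240.  106.4]
   enclosing ((628.2898559570312, 239.58834838867188), 18.55198097229004)
handle front face: tool x med 11.3 y mid [-12.1  10.5] z [271.4 328.8]
z 164 13 tool x max/med 4.7 4.0 y [-5.5  3. ]
z 170 26 tool x max/med 4.7 3.9 y [-5.8  3.5]
z 176 27 tool x max/med 4.9 4.1 y [-5.7  3.4]
z 182 30 tool x max/med 4.9 3.7 y [-5.5  3.9]
z 188 31 tool x max/med 4.7 3.9 y [-5.4  3.1]
z 194 30 tool x max/med 5.0 4.0 y [-4.7  3.7]
z 200 36 tool x max/med 5.2 4.0 y [-5.2  3.6]
z 206 35 tool x max/med 5.0 4.2 y [-5.8  4.1]
z 212 52 tool x max/med 5.1 3.8 y [-5.7  4.1]
z 218 45 tool x max/med 5.3 3.8 y [-5.4  4. ]
z 224 52 tool x max/med 5.0 3.9 y [-5.4  3.5]
z 230 36 tool x max/med 4.8 4.3 y [-4.6  3. ]
z 260 8 tool x max/med 16.3 13.6 y [-5.1 15.5]
z 266 676 tool x max/med 17.1 12.6 y [-15.7  14.1]
```

View pics/w9.png

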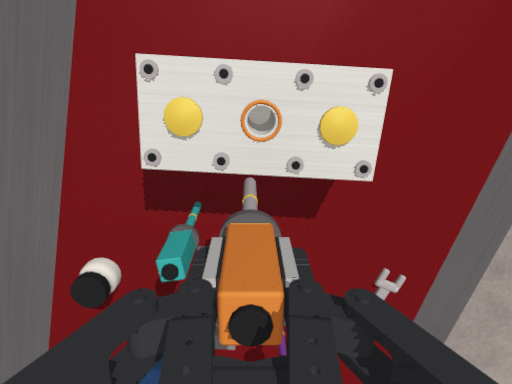

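The wrist view shows the open well at (261,120), centred between the caps (183,117) and (339,126). The rod tip is at (250,182). The well centre is (555.3,224.5), which matches the midpoint of the caps. I'll move above it.

Emit:
arm_command(
  series=[0,1,0.25,0,0,0,2.2,0.55,0,0,0,3.4,0.85,0,0,0,4.1,1,0,0,0,4.1,1,0,0],
)

```text
clock: 14.5
eef_pos: [555.6, 228.1, 248.0]
tool_rot: [3.141, -0.002, 1.831]
force: [-0.6, 0.5, -2.1]
width: 23.4
gripper_force: 59.2
```

Emit:
arm_command(
  series=[0,0,0,0,0,0,0,0,0,0,0,0,0,0,0,0,0,0,0,0,0,0,0,0,0],
)

```text
clock: 14.92
eef_pos: [556.4, 224.1, 247.9]
tool_rot: [3.142, 0.0, 1.827]
force: [0.0, 0.3, -3.0]
width: 23.3
gripper_force: 59.2
```

```bash
cat > m5.py <<'E'
import sys
exec(open("m4.py").read())
g=(np.hypot(L[...,0],L[...,1])<12)&(Z<240)&(Z>120)
print("rod lowest z",np.percentile(Z[g],[0.5,2]),"front edge pts")
yb=g&(cv2.inRange(h,(18,90,100),(35,255,255))>0)
print("band",yb.sum(),np.median(P[yb],0) if yb.any() else "")
rod=T+Rt@[0,-0.9,0];W=np.array([555.2,224.5]);dd=np.r_[W-rod[:2],0];print("rod",rod[:2],"to tool",Rt.T@dd/10)
E
python3 look.py w10; python3 m5.py w10|tail -22
```

```text
14.9167 [556.4 224.1 247.9] [3.142 0.    1.827] [-0.19  0.53 -0.38  1.59  0.21  1.07 -0.37]
orange [250.1 277.7] [217, 223, 67, 123, 5700] med [553.2 232.6 319.3]
yellow [175.1 157.5] [157, 140, 37, 36, 1039] med [481.6 210.5 106.4]
   enclosing ((481.9032287597656, 210.49771118164062), 18.483137130737305)
yellow [324.3 165.6] [307, 148, 36, 36, 1015] med [628.8 240.3 106.4]
   enclosing ((628.2720336914062, 240.06394958496094), 18.539695739746094)
handle front face: tool x med 9.7 y mid [-12.2  10.6] z [272.1 329.6]
z 164 10 tool x max/med 2.8 2.2 y [-5.7  3. ]
z 170 26 tool x max/med 3.1 2.3 y [-5.8  3.2]
z 176 29 tool x max/med 3.4 2.4 y [-5.7  3.9]
z 182 30 tool x max/med 3.1 2.1 y [-5.6  3.8]
z 188 29 tool x max/med 3.0 2.4 y [-5.5  3.7]
z 194 28 tool x max/med 3.0 2.4 y [-5.4  3.6]
z 200 35 tool x max/med 3.0 2.4 y [-5.3  3.5]
z 206 29 tool x max/med 3.3 2.4 y [-5.3  3.5]
z 212 57 tool x max/med 3.5 2.1 y [-5.8  4. ]
z 218 49 tool x max/med 3.0 2.0 y [-5.6  3.9]
z 224 47 tool x max/med 3.3 2.2 y [-5.3  3.5]
z 230 38 tool x max/med 3.1 2.3 y [-4.8  2.9]
z 266 564 tool x max/med 15.5 11.0 y [-15.8  14.5]
rod lowest z [165.16702936 166.42792174] front edge pts
band 39 [553.42775382 226.19683057 209.56237524]
rod [555.49054033 224.03473235] to tool [ 5.23665044e-02 -1.63286786e-02 -1.01077514e-05]
```

Emit:
arm_command(
  series=[0,0.25,0,1,0,0,0.25,0,2,0,0,0.25,0,3,0,0,0.25,0,3,0,0,0.25,0,3,0],
)

```text
clock: 15.38
eef_pos: [554.9, 226.6, 216.6]
tool_rot: [-3.139, 0.0, 1.827]
force: [0.5, -0.6, -1.7]
width: 23.4
gripper_force: 59.3
```

Emit:
arm_command(
  series=[0,0,0,0,0,0,0,0,0,0,0,0,0,0,0,0,0,0,0,0,0,0,0,0,0],
)

```text
clock: 15.8
eef_pos: [555.8, 227.1, 218.2]
tool_rot: [3.141, -0.0, 1.827]
force: [-0.2, -0.4, -1.1]
width: 23.7
gripper_force: 59.3
```

```bash
python3 look.py w11; python3 m5.py w11|tail -22; python3 - <<'E'
from h import *
# independent check from fixed cameras: rod axis vs caps midpoint, depth based
for n in ("side","top"):
    m=viewer.camera_model(n);p,d=viewer.get_image(n);cv2.imwrite(f"pics/{n}11.png",p[:,:,::-1])
    R=np.array(m["R"]);t=np.array(m["t"]).ravel();K=np.linalg.inv(m["mtx"]);vs,us=np.mgrid[0:384,0:512]
    P=((np.stack([us,vs,np.ones_like(us)],-1)@K.T)*d[...,None]-t)@R
    g=(abs(P[...,0]-555)<14)&(abs(P[...,1]-225)<30)&(P[...,2]>150)&(P[...,2]<205)
    print(n,"rod",g.sum(),np.median(P[g],0).round(1) if g.any() else "", "px",us[g].mean().round(1))
    h=cv2.cvtColor(p,cv2.COLOR_RGB2HSV);k,l,st,ce=cv2.connectedComponentsWithStats(cv2.inRange(h,(22,120,120),(35,255,255)))
    for i in range(1,k):
        if st[i,4]>60:print("cap",ce[i],np.median(P[l==i],0).round(1),ray(m,*ce[i],106).round(1))
E
```

```text
15.8 [555.8 227.1 218.2] [ 3.141 -0.     1.827] [-0.2   0.55 -0.37  1.63  0.23  1.   -0.39]
handle front face: tool x med 9.9 y mid [-12.1  10.6] z [242.4 300. ]
z 134 10 tool x max/med 3.2 2.4 y [-5.6  3.1]
z 140 25 tool x max/med 3.3 2.3 y [-5.7  3.3]
z 146 26 tool x max/med 3.4 2.5 y [-5.6  3.4]
z 152 29 tool x max/med 3.4 2.3 y [-4.9  3.9]
z 158 30 tool x max/med 3.5 2.4 y [-5.4  3.8]
z 164 33 tool x max/med 3.2 2.4 y [-5.3  3.7]
z 170 36 tool x max/med 3.5 2.5 y [-5.2  3.6]
z 176 30 tool x max/med 3.5 2.5 y [-5.2  3.5]
z 182 54 tool x max/med 3.6 2.3 y [-5.7  4.1]
z 188 45 tool x max/med 3.4 2.4 y [-5.4  3.7]
z 194 48 tool x max/med 3.3 2.6 y [-5.5  3.8]
z 200 45 tool x max/med 3.7 2.6 y [-4.7  3.1]
z 236 459 tool x max/med 15.7 11.4 y [-15.6  14.3]
z 242 396 tool x max/med 15.5 10.2 y [-15.2  13.5]
z 248 243 tool x max/med 11.0 10.2 y [-11.5  10.2]
z 254 305 tool x max/med 10.9 10.1 y [-13.5  13.4]
z 260 524 tool x max/med 10.9 10.0 y [-18.7  19.7]
z 266 594 tool x max/med 11.0 10.0 y [-19.1  20. ]
rod lowest z [135.84495926 137.30004246] front edge pts
band 40 [552.91030646 229.25920127 180.05129796]
rod [554.85771191 226.8918811 ] to tool [-2.40046694e-01 -2.75707741e-02 -1.71748999e-05]
side rod 110 [554.4 232.  179.9] px 266.4
cap [304.98695652 313.6826087 ] [481.  216.6 105.8] [481.  216.2 106. ]
cap [224.83756345 322.4822335 ] [628.9 248.5 105.6] [629.1 248.9 106. ]
top rod 23 [553.8 221.4 174. ] px 136.3
cap [140.75609756 173.5       ] [628.8 236.3 107. ] [629.  237.1 106. ]
cap [145.24210526 220.92631579] [480.6 205.8 107.4] [480.9 206.4 106. ]
```

```bash
python3 m5.py w11|egrep -A1 "yellow|orange"; python3 - <<'E'
from h import *
import pickle
for n in ("side11","top11","w11"):
    p=cv2.imread(f"pics/{n}.png");m=pickle.load(open("pics/w11.pkl","rb")) if n[0]=="w" else viewer.camera_model(n[:-2])
    c=proj(m,[555,225,102]) ;h=cv2.cvtColor(p,cv2.COLOR_BGR2HSV)
    mk=((h[...,0]<20)&(h[...,1]>90)&(h[...,2]>80)).astype(np.uint8);vs,us=np.mgrid[0:384,0:512];mk[np.hypot(us-c[0],vs-c[1])>(30 if n[0]=="w" else 17)]=0
    pts=cv2.findNonZero(mk); 
    if pts is None: print(n,"none");continue
    W=np.array([ray(m,*q[0],101.5)[:2] for q in pts],np.float32);print(n,c.round(),len(pts),"ring",cv2.minEnclosingCircle(W))
    # rod seen at z 150/170: column profile
    for z in (145,155,165):
        q=proj(m,[555.2,225.3,z]);print("  predicted rod px",q.round(1))
u,v=proj("side",[555,225,130]).astype(int)
p=cv2.imread("pics/side11.png");cv2.imwrite("pics/c11.png",cv2.resize(p[v-60:v+50,u-60:u+60],(600,550),interpolation=2));print("crop origin",u-60,v-60)
E
```

```text
orange [249.9 168.9] [229, 152, 42, 39, 312] med [552.5 229.2 101.6]
   enclosing ((555.3309326171875, 224.79039001464844), 19.733043670654297)
orange [250.2 277.8] [217, 223, 67, 123, 5708] med [552.5 235.7 289.5]
yellow [168.2 168.1] [149, 149, 40, 39, 1226] med [481.9 210.9 106.4]
   enclosing ((481.8559265136719, 210.81370544433594), 18.648910522460938)
yellow [330.6 176.9] [311, 158, 40, 39, 1196] med [628.4 240.7 106.5]
   enclosing ((628.3868408203125, 240.61941528320312), 18.64715576171875)
side11 [266. 316.] 106 ring ((555.3519287109375, 228.83567810058594), 20.18733024597168)
  predicted rod px [265.7 301.9]
  predicted rod px [265.8 298.5]
  predicted rod px [265.9 295. ]
top11 [142. 197.] 40 ring ((567.3754272460938, 238.52243041992188), 36.171512603759766)
  predicted rod px [138.2 194.3]
  predicted rod px [137.2 193.6]
  predicted rod px [136.3 192.9]
w11 [249. 172.] 416 ring ((555.4191284179688, 224.80044555664062), 20.162635803222656)
  predicted rod px [249.7 185.9]
  predicted rod px [249.7 189.9]
  predicted rod px [249.7 194.3]
crop origin 205 246
```

View pics/c11.png

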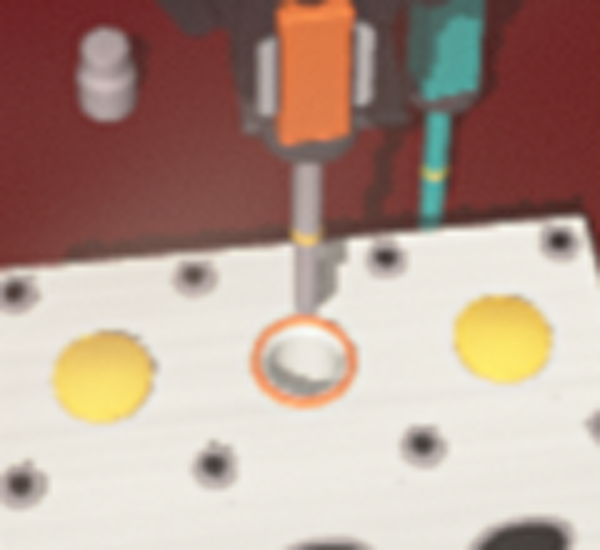

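The side crop shows the tip (307,313) above the ringed well (303,360). Both cameras put the rod within about 1 mm of the well axis, with the tip at z≈135.5. I'll lower it 8 cm, slowly.

Emit:
arm_command(
  series=[0,0,0,0.5,0,0,0,0,1.2,0,0,0,0,1.9,0,0,0,0,2.6,0,0,0,0,3,0],
)

```text
clock: 16.37
eef_pos: [554.9, 226.7, 186.3]
tool_rot: [-3.139, 0.0, 1.827]
force: [-0.9, -0.0, -2.5]
width: 23.3
gripper_force: 59.3
```

Emit:
arm_command(
  series=[0,0,0,0,0,0,0,0,0.5,0,0,0,0,1,0,0,0,0,1.5,0,0,0,0,1.5,0],
)

```text
clock: 16.78
eef_pos: [555.0, 226.7, 171.7]
tool_rot: [-3.14, 0.0, 1.827]
force: [-1.6, -1.0, -2.2]
width: 23.6
gripper_force: 59.3
```

```bash
python3 look.py w12; python3 m5.py w12|egrep -A1 "^z 1[0-9][0-9]|yellow|handle|band"; grep -c . h.py >/dev/null; python3 -c "
from h import *;s=monitor.read_state();print(s['force'],s['eef_pos'])"
```

```text
16.7833 [555.  226.7 171.7] [-3.14   0.     1.827] [-0.21  0.6  -0.36  1.68  0.26  0.9  -0.41]
yellow [155.6 183. ] [132, 161, 48, 45, 1670] med [481.9 211.2 106.4]
   enclosing ((482.07763671875, 211.06866455078125), 18.71742057800293)
yellow [345.8 193.2] [323, 171, 47, 45, 1631] med [628.2 240.9 106.4]
   enclosing ((627.7058715820312, 240.5717010498047), 18.830930709838867)
handle front face: tool x med 9.8 y mid [-12.4  10.3] z [195.9 253.5]
z 110 32 tool x max/med 3.2 2.2 y [-5.8  3.5]
z 116 35 tool x max/med 3.3 2.2 y [-5.7  3.4]
z 122 30 tool x max/med 3.4 2.4 y [-5.5  2.6]
z 128 28 tool x max/med 3.3 2.2 y [-5.6  3.2]
z 134 54 tool x max/med 3.7 2.5 y [-6.1  3.8]
z 140 46 tool x max/med 3.4 2.2 y [-6.   3.7]
z 146 46 tool x max/med 3.5 2.4 y [-5.6  3.3]
z 152 48 tool x max/med 3.3 2.4 y [-5.4  2.8]
z 158 12 tool x max/med 3.5 2.8 y [-4.1  1.2]
z 188 153 tool x max/med 15.3 13.3 y [-16.  14.]
z 194 645 tool x max/med 15.6 10.3 y [-15.9  13.8]
z 200 238 tool x max/med 10.7 10.0 y [-12.1  10.1]
--
band 46 [552.79899364 228.90155825 133.65383066]
rod [554.30539545 226.60651819] to tool [-2.26458781e-01  3.30723780e-02  1.39153679e-05]
[-0.97329887 -0.35859342 -1.48610741] [555.17593044 226.83492028 172.21509192]
```

Still centred within about 1 mm. The band is 34 mm above the mouth, so I'll finish the descent.

Emit:
arm_command(
  series=[0,0.05,0,0.5,0,0,0.05,0,1.2,0,0,0.05,0,2,0,0,0.05,0,2.8,0,0,0.05,0,3.4,0],
)

```text
clock: 17.25
eef_pos: [554.9, 227.3, 137.5]
tool_rot: [-3.14, 0.0, 1.827]
force: [-0.8, -0.5, -2.2]
width: 23.5
gripper_force: 59.3
```

Emit:
arm_command(
  series=[0,0,0,0,0,0,0,0,0,0,0,0,0,0,0,0,0,0,0,0,0,0,0,0,0],
)

```text
clock: 17.67
eef_pos: [555.8, 227.8, 139.4]
tool_rot: [3.141, -0.0, 1.827]
force: [-1.0, -0.5, -1.5]
width: 23.0
gripper_force: 59.3
```

```bash
python3 look.py w13; python3 m5.py w13|egrep -A1 "^z 1[0-9][0-9]|yellow|handle|band"; python3 -c "
from h import *;s=monitor.read_state();print(s['force'],s['eef_pos'],s['qd'].round(3) if hasattr(s['qd'],'round') else s['qd'])"
```

```text
17.6667 [555.8 227.8 139.4] [ 3.141 -0.     1.827] [-0.22  0.64 -0.34  1.71  0.28  0.83 -0.43]
yellow [141.  198.3] [114, 173, 55, 51, 2152] med [482.  211.5 106.4]
   enclosing ((482.25042724609375, 211.4187774658203), 18.798954010009766)
yellow [356.7 209.4] [330, 185, 54, 50, 2081] med [628.  241.3 106.4]
   enclosing ((627.498046875, 240.83470153808594), 18.819114685058594)
handle front face: tool x med 9.8 y mid [-12.   10.6] z [180.9 221. ]
z 110 45 tool x max/med 3.5 2.4 y [-5.4  3.7]
z 116 47 tool x max/med 3.5 2.2 y [-5.5  3.9]
z 122 39 tool x max/med 3.4 2.6 y [-4.6  3. ]
z 152 10 tool x max/med 14.9 13.3 y [-6.1 14.9]
z 158 655 tool x max/med 15.5 11.1 y [-15.8  14.1]
z 164 230 tool x max/med 15.2 10.1 y [-11.7  11. ]
z 170 240 tool x max/med 10.9 10.1 y [-11.7  10.3]
z 176 339 tool x max/med 10.8 10.1 y [-16.7  15.3]
z 182 538 tool x max/med 10.9 10.0 y [-18.7  19.9]
z 188 614 tool x max/med 11.0 10.0 y [-20.   20.1]
z 194 680 tool x max/med 11.0 10.0 y [-20.  20.]
z 200 786 tool x max/med 11.3 10.0 y [-20.   20.1]
--
band 0 
rod [554.88150345 227.48237158] to tool [-2.96557878e-01 -4.48689563e-02 -6.87339444e-05]
[ 0.86623219 -0.56327052 -1.22355957] [555.75204716 227.71074211 139.29020821] [0.002 0.001 0.001 0.002 0.003 0.001 0.002]
```

```bash
python3 -c "
from h import *;print(workorder.finish_job())"
```

```text
the job is handed in; nothing more can be done
None
```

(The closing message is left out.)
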